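# Attenuator tubes into the sloping rack, heavy end down

### The job

Put the two capped storage tubes that lie on the bench away into the two free places of the sloping rack, each lying in both V rests of its place and heavy end down, like the tube already there; let go of them. Each has an attenuator packed in one end and both ends look the same, so feel which end is the heavy one. Do not drop a tube, and do not disturb the stored tube or the other things on the bench.

Things in the scene. Friction and masses are not known exactly. Their poses are not given: they have to be found in the camera images.
- tube1: Closed grey plastic tube, 30 mm thick, 160 mm long with its two black hexagonal end caps (36 mm across flats, 14 mm long). Origin at the middle of its axis, x along it. It lies flat, axis 18 mm up. About 0.2 kg, balance point 26 mm from the middle; the ends look alike, either may be heavy, and x does not tell. Lifted at the middle, the heavy end pulls down with 0.035 to 0.06 N m; a 40 N grip holds it level.
- tube2: Closed grey plastic tube, 30 mm thick, 160 mm long with its two black hexagonal end caps (36 mm across flats, 14 mm long). Origin at the middle of its axis, x along it. It lies flat, axis 18 mm up. About 0.2 kg, balance point 26 mm from the middle; the ends look alike, either may be heavy, and x does not tell. Lifted at the middle, the heavy end pulls down with 0.035 to 0.06 N m; a 40 N grip holds it level.
- tube3: Closed grey plastic tube, 30 mm thick, 160 mm long with its two black hexagonal end caps (36 mm across flats, 14 mm long). Origin at the middle of its axis, x along it. It is stored already, in place 2 of the rack, heavy end down; leave it there.
- rack: Aluminium rack, fixed, base plate 170 x 230 mm. It holds tubes side by side in three places 75 mm apart, sloping 35 degrees; a ledge 5 mm past the lower caps stops them sliding out. All of the rack lies below the tubes' axes. Origin on the bench, under the centre place's middle; x level, from the low to the high end, y along the crossbars.
- lower_rest: The lower crossbar, 230 mm long, with a white 120-degree V rest for each place, 14 mm wide along the slope. Origin on the centre place's tube axis, above the bar; x up the slope along the tubes, y along the bar, z square to the slope. The bottom of a V is 17 mm under the tube axis, its arms end 5 mm under it.
- upper_rest: The upper crossbar, the same, 96 mm further up the slope, with the same axes. Both V rests take the bare round part of the tube, between its caps.
- place0 (a point): Free place, at the rack's -y side: where the middle of a tube's axis comes when it is stored, 115 mm above the bench, midway between the two rests. x points up the slope (35 degrees above level) along the tube, y along the bars, z square to the slope, away from the rack.
- place1 (a point): Free place, in the centre of the rack, with the same axes and meaning.
- place2 (a point): The place that is taken by tube3, at the rack's +y side.
- attenuator: Bystander: step attenuator, two cast metal cylinders under a white panel with two black knobs, 80 x 220 x 110 mm. Origin under its centre, on the bench.
- filter_box: Bystander: open copper box, 45 x 120 x 36 mm, with two coaxial sockets. Origin under its centre, on the bench.
- pen: Bystander: red ballpoint pen, 142 mm long, 10 mm thick, x along it, origin at its middle.
- adapter: Bystander: steel coaxial adapter, 50 mm long, 20 mm thick, x along it. Origin under its middle, on the bench.
Things that resemble listed ones, but are neither listed nor needed, are in the scene too. Leave any green look-alike of the tube2 alone. Leave any red look-alike of the tube1 alone.

How it is judged:
At the end, for the whole second after the job is handed in: Both tubes lie at rest in V rests of the rack, along its slope (0.05 rad, axis within 5 mm of its height, middle 8 mm below to 13 mm above the place's middle), heavy end down: the lower rest bears over 0.92 N from each tube, the upper one under 0.65 N. The stored tube is within 12 mm of its start (contact force between each of tube1, tube2 and lower_rest above 0.92 N and contact force between each of tube1, tube2 and upper_rest below 0.65 N and angle between the x axis of each of tube1, tube2 and the x axis of lower_rest, either way round below 0.05 rad and z of tube1 in the frame of lower_rest between -0.005 and 0.005 m and x of tube1 in the frame of lower_rest between 0.04 and 0.061 m and linear speed of each of tube1, tube2 below 0.02 m/s and z of tube2 in the frame of lower_rest between -0.005 and 0.005 m and x of tube2 in the frame of lower_rest between 0.04 and 0.061 m and distance of tube3 from where it was at the start of the episode below 0.012 m); the robot touches nothing.
It fails at once if the stored tube is shoved out of its place (25 mm) (distance of tube3 from where it was at the start of the episode above 0.025 m).
It fails at once if the step attenuator, copper box, pen or adapter is pushed more than 25 mm (distance of any of attenuator, filter_box, pen, adapter from where it was at the start of the episode above 0.025 m).
It fails at once if a tube is dropped: it falls free of the fingers at over 0.6 m/s ((contact force between the fingers and tube1 below 0.05 N and linear speed of tube1 above 0.6 m/s) or (contact force between the fingers and tube2 below 0.05 N and linear speed of tube2 above 0.6 m/s)).
It also fails if it takes over 62 s, if anything falls off the work surface, if the arm or the gripper's body presses on something with over 40 N, if the wrist force passes 120 N, or if a joint passes its speed limit or range.

### The arm

A 6-joint arm with a two-finger parallel gripper is mounted at the origin on the work surface. World frame = base frame: x ahead of the robot, y to its left, z up, the work surface at z = 0. Lengths are in m, angles in rad, forces in N, time in s.
With the tool pointing down it reaches from about 0.425 to 1.125 m from the base axis. Payload 14.9 kg.
Tool frame: the origin (TCP) lies midway between the tips of the shut fingers; the grasp point (between the pads) lies 19 mm behind it; z points along the fingers, y is the line along which they close (so a half turn about z gives the same grasp; the last joint's range is limited). The gripper opens to 91 mm and grips with 3 to 60 N. Pads are 32 mm wide; open, the fingers measure 118 mm over their backs; the gripper's body (76 mm by 178 mm) begins 60 mm behind the grasp point.
Start: joints at [-1.16, 0.379, 1.734, -0, 1.028, -0.033], TCP at [0.301, -0.632, 0.214] pointing down, gripper open.
Joint ranges: [-2.77, 2.77], [-0.74, 2.19], [0, 2.66], [-1.06, 4.2], [0.31, 2.87], [-3.08, 3.08]. Speed limits (rad/s): [1.89, 1.89, 2.39, 3.14, 3.14, 3.14].

### API

Orientations are given as a unit quaternion [x, y, z, w].
In Python, from rig import env gives the robot as it stands.
- The arm moves only by the shell command python3 -m handwheel 'ROWS' [FORCE]. ROWS is JSON, a list of rows, each a list of 5 numbers: the closure, from -1 (fully open) to 1 (shut), then the shift along the tool's x, y, z in cm, then the turn about the tool's z in degrees. In form: [[gripper, dx, dy, dz, turn], ...]. A call has 1 to 10 rows; each row shifts and turns the commanded pose from where the row before left it, along the tool's axes as they then stand; what a row does not reach is not made up. A row lasts 1/12 s, in which the tool goes at most 41.7 mm and 7.16 degrees, less where a joint would pass 70% of its speed; a pose out of reach is approached as far as the arm can. A call is refused whole if a number of a shift passes 4.17 or a number of a turn 7.16, either way. A call with a gripper value outside its range is refused whole. The fingers move at their own pace and stop on an object; FORCE is the grip in N (left out, the last holds). Time passes only in rows, so rows that do not move let the fingers close. It gives the time, the measured TCP pose, the force, the opening and the grip force at its end, in the units of the state.
- env.get_obs(): the state, without advancing time (a new reading comes with each control period).
- env.camera(name): name is "side" or "top"; returns (picture, depth): 420x560x3 uint8, red, green, blue; 420x560 float32, m along the optical axis (not along the pixel's ray), 0 where there is no reading.
- env.camera_model(name): a dict with "K" (3x3 intrinsics, pixels), "T" (4x4, takes a point from camera to world coordinates). Camera axes: x right, y up, looking along -z (the intrinsics and any distortion apply to the point x, -y, -z); pixel columns grow to the right and rows downward; lengths in m; the calibration is good to about 2 mm. A picture is of the moment at which its call begins. camera_model takes no time and is no camera call.
- env.sign_off(): hands the job in; it is judged then, once.
The state is a dict: "time": time; "joint_positions": joint angles; "qvel": joint speeds; "joint_torque": joint torques, N m; "tcp_pos": TCP position; "eef_rot": TCP orientation; "wrist_force": force on the tool from outside, world axes, zero at the start; "wrist_torque": the same for the moment, N m; "opening": finger opening in m; "finger_force": force on a finger pad.
Only numpy, scipy, OpenCV 4.12 (cv2) and the standard library are available. Lean on these libraries where they do the work, as an engineer would, in place of code of your own. Each camera call takes 0.05 s, during which the arm holds its last target. There are 200 camera calls.

## Working session

There is one attempt and no reset: what is moved stays moved. The work goes in short steps, Python scripts to look and compute and a shell command to move; the robot and the scene stay as the last step left them, time stands still between calls to the robot, and variables do not carry over. Pictures are saved under pics/ and viewed, at most 10 in all, crops included, and the job is handed in when it is done.

```bash
ls; mkdir -p pics; python3 - <<'E'
from rig import env
import cv2,numpy as np
for n in("top","side"):
    p,d=env.camera(n); cv2.imwrite(f"pics/{n}0.png",p[:,:,::-1]); np.savez(f"{n}0.npz",p=p,d=d,K=env.camera_model(n)["K"],T=env.camera_model(n)["T"])
    print(env.camera_model(n))
print(env.get_obs())
E
```

```text
pics
{'K': array([[504.99097579,   0.        , 268.51708135],
       [  0.        , 504.99097579, 217.7601615 ],
       [  0.        ,   0.        ,   1.        ]]), 'T': array([[-0.00515796,  0.99289584, -0.11887493,  0.31854965],
       [-0.99980939, -0.00735896, -0.0180838 , -0.11613144],
       [-0.01883013,  0.118759  ,  0.99274454,  1.42185642],
       [ 0.        ,  0.        ,  0.        ,  1.        ]])}
{'K': array([[513.63839413,   0.        , 279.96336571],
       [  0.        , 513.63839413, 214.06591044],
       [  0.        ,   0.        ,   1.        ]]), 'T': array([[-0.99411584,  0.04663037, -0.09777175,  0.32888072],
       [-0.10773313, -0.51962414,  0.84757556,  0.97355452],
       [-0.0112818 ,  0.85312154,  0.52159022,  0.78907845],
       [ 0.        ,  0.        ,  0.        ,  1.        ]])}
{'time': 0.1, 'joint_positions': array([-1.16030408e+00,  3.79322623e-01,  1.73475265e+00, -2.19179645e-05,
        1.02846050e+00, -3.33050131e-02]), 'qvel': array([-0.00097425, -0.00046889, -0.00285148, -0.0009207 , -0.00054774,
        0.00163176]), 'joint_torque': array([ 3.71040092e-03, -7.65034175e+01, -4.35295022e+01,  6.53366558e-02,
        3.97993298e-02, -4.27697182e-05]), 'tcp_pos': array([ 0.30040328, -0.63186415,  0.21336227]), 'eef_rot': array([ 9.75479999e-01,  2.20087596e-01, -9.76235166e-05, -4.61435209e-04]), 'wrist_force': array([-0.42027221,  0.10945801, -0.30287457]), 'wrist_torque': array([-0.02588701, -0.01436375, -0.0294133 ]), 'finger_force': 0.0, 'opening': 0.09118021129402915}
```

View pics/top0.png

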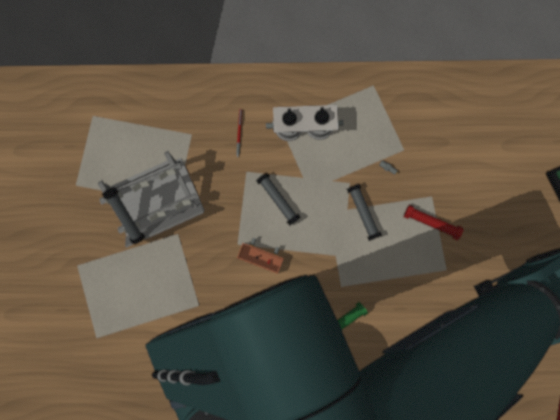

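View pics/side0.png

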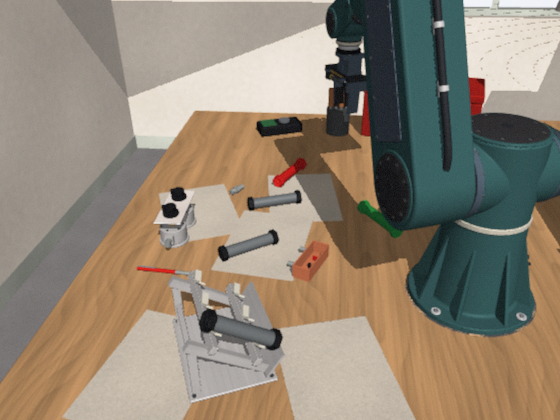

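The top view shows grey tubes at about (278,199) and (364,212), the rack at (155,203) and the stored tube from (108,192) to (138,240). The side view shows the same tubes at (249,245) and (274,200), and the stored tube from (208,322) to (278,340). Next I fit the axes from depth.

```bash
cat > loc.py <<'E'
import numpy as np
from scipy.optimize import least_squares
def cloud(n,d,K,T):
    v,u=np.mgrid[0:420,0:560]
    P=np.stack([(u-K[0,2])/K[0,0]*d,-(v-K[1,2])/K[1,1]*d,-d],-1)
    return P@T[:3,:3].T+T[:3,3]
def fit(P,d,a,b,zmin=None):
    """a,b pixel ends (col,row) of a tube; returns middle, unit axis, rms"""
    ea,eb=P[a[1],a[0]],P[b[1],b[0]]
    Q=P[(d>0)]; 
    if zmin is not None: Q=Q[Q[:,2]>zmin]
    c=(ea+eb)/2-[0,0,.012]; ax=(eb-ea)/np.linalg.norm(eb-ea)
    for it in range(4):
        r=Q-c; s=r@ax; rad=np.linalg.norm(r-s[:,None]*ax,axis=1)
        B=Q[(abs(s)<.06)&(rad<(.03 if it==0 else .021))]
        def f(p):
            x=p[3:]/np.linalg.norm(p[3:]); r=B-p[:3]; 
            return np.append(np.linalg.norm(np.cross(r,x),axis=1)-.015,[(p[:3]-c)@ax*10,np.linalg.norm(p[3:])-1])
        R=least_squares(f,np.r_[c,ax],loss='soft_l1',f_scale=.002)
        c=R.x[:3]; ax=R.x[3:]/np.linalg.norm(R.x[3:])
        r=Q-c; s=r@ax; rad=np.linalg.norm(r-s[:,None]*ax,axis=1)
        S=s[(rad<.0225)&(abs(s)<.1)&(rad>.008)]; lo,hi=np.percentile(S,[.5,99.5]); c=c+ax*(lo+hi)/2
    return c,ax,hi-lo,np.sqrt(np.mean(f(R.x)[:-2]**2)),len(B)
E
python3 - <<'E'
import numpy as np; from loc import *
np.set_printoptions(precision=4,suppress=True)
px={"top":dict(A=((264,180),(292,220)),B=((354,189),(374,235)),C=((109,194),(138,238))),
 "side":dict(A=((223,251),(275,239)),B=((251,204),(298,197)),C=((208,321),(276,340)))}
for n in px:
    z=np.load(n+"0.npz"); P=cloud(n,z['d'],z['K'],z['T'])
    for k,(a,b) in px[n].items():
        c,ax,L,e,N=fit(P,z['d'],a,b,.06 if k=='C' else .006)
        print(n,k,c,ax,"yaw",np.degrees(np.arctan2(ax[1],ax[0])).round(2),"slope",np.degrees(np.arcsin(ax[2])).round(2),L.round(4),e.round(4),N)
E
```

```text
top A [ 0.538  -0.1196  0.018 ] [-0.8081 -0.5889  0.0124] yaw -143.91 slope 0.71 0.1666 0.0023 451
top B [ 0.4924 -0.3607  0.0183] [-0.9265 -0.3761  0.0063] yaw -157.91 slope 0.36 0.1801 0.0025 483
top C [0.4843 0.2883 0.1121] [-0.7446 -0.3397 -0.5746] yaw -155.47 slope -35.07 0.1617 0.0023 546
side A [ 0.5285 -0.098   0.0354] [-0.8208 -0.5711 -0.0124] yaw -145.17 slope -0.71 0.16 0.0032 376
side B [ 0.5013 -0.3552  0.0183] [-0.9308 -0.3654  0.0018] yaw -158.57 slope 0.1 0.16 0.0026 378
side C [0.4828 0.2896 0.1124] [-0.7471 -0.3341 -0.5747] yaw -155.91 slope -35.08 0.1624 0.0013 961
```

```bash
python3 - <<'E'
import numpy as np,cv2; from loc import *
np.set_printoptions(precision=4,suppress=True)
g={"A":np.array([.538,-.118]),"B":np.array([.495,-.358])}
for n in("top","side"):
    z=np.load(n+"0.npz"); P=cloud(n,z['d'],z['K'],z['T'])
    for k in g:
        near=(np.linalg.norm(P[:,:,:2]-g[k],axis=2)<.11)&(z['d']>0)
        bz=np.median(P[near&(P[:,:,2]<.008)][:,2])
        m=near&(P[:,:,2]>.012)&(z['p'].max(2)<110)
        m=max([cv2.connectedComponentsWithStats(m.astype(np.uint8))],key=lambda r:0)
        i=1+np.argmax(m[2][1:,4]); Q=P[m[1]==i]
        (c,s,a)=cv2.minAreaRect((Q[:,:2]*1000).astype(np.float32))
        mu=Q[:,:2].mean(0); w,V=np.linalg.eigh(np.cov((Q[:,:2]-mu).T)); ax=V[:,1]
        t=(Q[:,:2]-mu)@ax; lo,hi=np.percentile(t,[.5,99.5])
        print(n,k,"bench",bz.round(4),"rect",np.round(c,1),np.round(s,1),"pca mid",mu+ax*(lo+hi)/2,hi-lo,"yaw",(np.degrees(np.arctan2(ax[1],ax[0]))%180).round(2),"ztop",np.percentile(Q[:,2],95).round(4),len(Q))
E
```

```text
top A bench 0.0006 rect [ 541.2 -117.1] [159.5  41.4] pca mid [ 0.5405 -0.1163] 0.15888747458704605 yaw 35.86 ztop 0.0377 655
top B bench 0.0006 rect [ 502.3 -357. ] [160.   41.5] pca mid [ 0.5013 -0.3545] 0.1588382368328954 yaw 21.73 ztop 0.0375 674
side A bench 0.0013 rect [ 538.6 -111.8] [161.7  37.7] pca mid [ 0.5355 -0.1075] 0.16093710821114765 yaw 35.31 ztop 0.037 378
side B bench 0.0009 rect [ 497.9 -348.2] [162.6  35.7] pca mid [ 0.4971 -0.3439] 0.16034457455204848 yaw 21.08 ztop 0.037 234
```

```bash
cat > go.py <<'E'
import sys,numpy as np
from rig import env
from scipy.spatial.transform import Rotation as R
def go(x,y,z,yaw):
    o=env.get_obs(); M=R.from_quat(o['eef_rot']).as_matrix(); y0=np.degrees(np.arctan2(M[1,0],M[0,0]))
    turn=(y0-yaw+180)%360-180; a=np.radians(yaw); d=np.array([x,y,z])-o['tcp_pos']
    tilt=np.degrees(np.arccos(-M[2,2]))
    r=np.array([d[0]*np.cos(a)+d[1]*np.sin(a), d[0]*np.sin(a)-d[1]*np.cos(a), -d[2]])*100
    print("t",round(o['time'],2),"tcp",o['tcp_pos'].round(4),"yaw",round(y0,2),"tilt",round(tilt,2),"q6",o['joint_positions'][5].round(2),"turn",round(turn,2),"then shift cm",r.round(2))
if __name__=="__main__": go(*map(float,sys.argv[1:5]))
E
python3 go.py .5013 -.3555 .1 21.6
```

```text
t 0.1 tcp [ 0.3004 -0.6319  0.2134] yaw 25.43 tilt 0.05 q6 -0.03 turn 3.83 then shift cm [ 28.85 -18.3   11.34]
```

```bash
python3 -m handwheel '[[-1,0,0,0,3.8],[-1,2.4,-1.53,0.3,0],[-1,2.4,-1.53,0.3,0],[-1,2.4,-1.53,0.4,0],[-1,2.4,-1.53,1,0],[-1,2.4,-1.53,1,0],[-1,2.4,-1.53,1,0]]'; python3 -m handwheel '[[-1,2.4,-1.53,1.2,0],[-1,2.4,-1.53,1.2,0],[-1,2.4,-1.53,1.3,0],[-1,2.4,-1.53,1.3,0],[-1,2.4,-1.53,1.2,0],[-1,2.4,-1.53,1.2,0],[-1,0,0,0,0]]'; python3 go.py .5013 -.3555 .003 21.6
```

```text
time: 0.68
tcp_pos: [0.4011, -0.4925, 0.1734]
eef_rot: [0.982, 0.188, -0.0, -0.0]
wrist_force: [0.3, -0.1, 0.4]
opening: 0.0912
finger_force: 0.0
time: 1.27
tcp_pos: [0.5014, -0.3513, 0.0975]
eef_rot: [0.982, 0.189, -0.001, -0.001]
wrist_force: [0.0, 0.8, -1.4]
opening: 0.0908
finger_force: 0.0
t 1.27 tcp [ 0.5014 -0.3513  0.0975] yaw 21.77 tilt 0.2 q6 0.54 turn 0.17 then shift cm [-0.16  0.38  9.45]
```

```bash
python3 -m handwheel '[[-1,-0.15,0.35,0.6,0],[-1,0,0,2,0],[-1,0,0,2,0],[-1,0,0,2,0],[-1,0,0,1.5,0],[-1,0,0,0.7,0],[-1,0,0,0,0],[-1,0,0,0,0]]' 40; python3 go.py .5013 -.3555 .003 21.6
```

```text
time: 1.93
tcp_pos: [0.5005, -0.3597, 0.0122]
eef_rot: [0.982, 0.187, 0.0, 0.0]
wrist_force: [0.2, 0.3, 0.2]
opening: 0.0911
finger_force: 0.0
t 1.93 tcp [ 0.5005 -0.3597  0.0122] yaw 21.61 tilt 0.0 q6 0.53 turn 0.01 then shift cm [ 0.23 -0.36  0.92]
```

```bash
cat > w.py <<'E'
from rig import env
import numpy as np
from scipy.spatial.transform import Rotation as R
F=[];T=[]
for i in range(6):
    env.camera("top"); o=env.get_obs(); F.append(o['wrist_force']);T.append(o['wrist_torque'])
M=R.from_quat(o['eef_rot']).as_matrix()
print("t",o['time'],"tcp",o['tcp_pos'].round(4),"op",o['opening'],"ff",o['finger_force'],"F",np.mean(F,0).round(2),"T",np.mean(T,0).round(4),"sd",np.std(T,0).round(4),"T in tool",(M.T@np.mean(T,0)).round(4))
E
python3 -m handwheel '[[-1,0.2,-0.36,0.4,0],[-1,0,0,0.5,0],[-1,0,0,0,0],[-1,0,0,0,0]]' 40; python3 w.py;  python3 -m handwheel '[[1,0,0,0,0],[1,0,0,0,0],[1,0,0,0,0],[1,0,0,0,0],[1,0,0,0,0],[1,0,0,0,0],[1,0,0,0,0],[1,0,0,0,0]]' 40;python3 w.py
```

```text
time: 2.27
tcp_pos: [0.5011, -0.355, 0.003]
eef_rot: [0.982, 0.188, 0.0, 0.0]
wrist_force: [0.5, -0.1, -0.9]
opening: 0.0914
finger_force: 0.0
t 2.5667 tcp [ 0.5011 -0.3552  0.0031] op 0.09142296497673623 ff 0.0 F [-0.22 -0.25 -0.02] T [0.0014 0.0258 0.014 ] sd [0.0376 0.0321 0.0296] T in tool [ 0.0108 -0.0235 -0.014 ]
time: 3.23
tcp_pos: [0.501, -0.3551, 0.0029]
eef_rot: [0.982, 0.188, -0.0, -0.0]
wrist_force: [-0.0, -1.1, -0.1]
opening: 0.0407
finger_force: 0.0
t 3.5333 tcp [ 0.5011 -0.3551  0.003 ] op 0.02981209793359212 ff 39.99424868496135 F [ 0.12 -0.37 -0.18] T [-0.0246  0.0092  0.0151] sd [0.036  0.0367 0.02  ] T in tool [-0.0194 -0.0176 -0.0151]
```

```bash
sed -i 's/range(6)/range(24)/' w.py; python3 -m handwheel '[[1,0,0,-0.5,0],[1,0,0,-1.5,0],[1,0,0,-2,0],[1,0,0,-2,0],[1,0,0,-2,0],[1,0,0,-2,0],[1,0,0,0,0],[1,0,0,0,0]]' 40; python3 w.py; python3 - <<'E'
from rig import env; import cv2
p,d=env.camera("side"); cv2.imwrite("pics/s1.png",cv2.resize(p[120:300,180:420],None,fx=3,fy=3)[:,:,::-1])
E
```

```text
time: 4.2
tcp_pos: [0.5014, -0.3554, 0.1039]
eef_rot: [0.982, 0.188, 0.001, 0.001]
wrist_force: [-0.2, 0.1, -2.6]
opening: 0.0297
finger_force: 40.0
t 5.4 tcp [ 0.501  -0.3551  0.103 ] op 0.029824916420464122 ff 39.99378712847829 F [ 0.14  0.12 -1.77] T [ 0.0271 -0.0318 -0.0124] sd [0.0223 0.0254 0.0297] T in tool [0.0135 0.0395 0.0124]
```

View pics/s1.png

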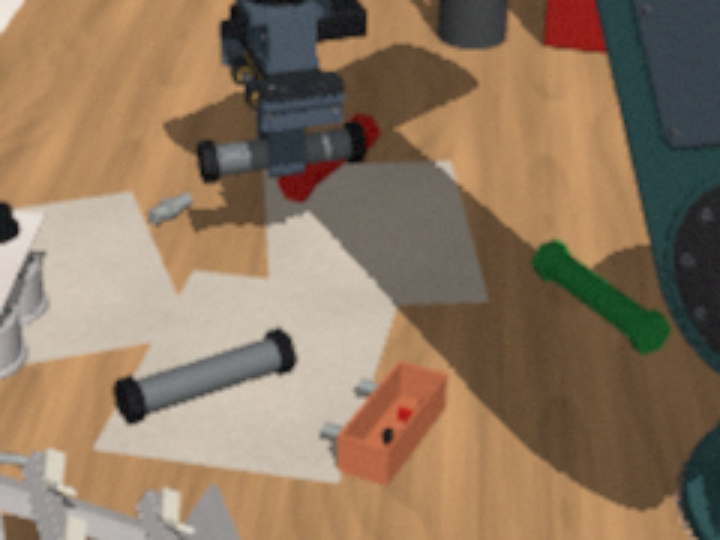

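The crop shows the tube held level (about (280,155)) and clear of the bench. Torque about tool y is +0.04 N m, so the heavy end is on the tool −x side, the robot-ward end. That is already the rack's downhill side.

```bash
python3 go.py .5182 .2222 .215 24.3
```

```text
t 5.45 tcp [ 0.501  -0.3551  0.1029] yaw 21.63 tilt 0.0 q6 0.54 turn -2.67 then shift cm [ 25.32 -51.91 -11.21]
```

```bash
python3 -m handwheel '[[1,0,0,-1,-2.7],[1,0,0,-1.5,0],[1,0.5,-1,-1.5,0],[1,1,-2,-1.5,0],[1,1.4,-2.87,-1.5,0],[1,1.4,-2.87,-1.5,0],[1,1.4,-2.87,-1.5,0],[1,1.4,-2.87,-1.2,0],[1,1.4,-2.87,0,0],[1,1.4,-2.87,0,0]]' 40;python3 -m handwheel '[[1,1.4,-2.87,0,0],[1,1.4,-2.87,0,0],[1,1.4,-2.87,0,0],[1,1.4,-2.87,0,0],[1,1.4,-2.87,0,0],[1,1.4,-2.87,0,0],[1,1.4,-2.87,0,0],[1,1.4,-2.87,0,0],[1,1.4,-2.87,0,0],[1,1.4,-2.87,0,0]]' 40;python3 -m handwheel '[[1,1,-2,0,0],[1,0.5,-1,0,0],[1,0,0,0,0],[1,0,0,0,0]]' 40;python3 go.py .5182 .2222 .215 24.3
```

```text
time: 6.28
tcp_pos: [0.5082, -0.1287, 0.216]
eef_rot: [0.978, 0.211, 0.001, 0.0]
wrist_force: [1.0, -1.0, -1.3]
opening: 0.0295
finger_force: 40.0
time: 7.12
tcp_pos: [0.5171, 0.1907, 0.2151]
eef_rot: [0.978, 0.211, 0.0, -0.0]
wrist_force: [0.8, 0.2, -2.0]
opening: 0.0297
finger_force: 40.0
time: 7.45
tcp_pos: [0.5184, 0.2224, 0.2148]
eef_rot: [0.977, 0.211, -0.0, 0.0]
wrist_force: [0.6, -0.3, -1.5]
opening: 0.0296
finger_force: 40.0
t 7.45 tcp [0.5184 0.2224 0.2148] yaw 24.38 tilt 0.03 q6 1.51 turn 0.08 then shift cm [-0.03  0.01 -0.02]
```

```bash
python3 -m handwheel '[[1,0,0,1.5,0],[1,0,0,2,0],[1,0,0,2,0],[1,0,0,1,0],[1,0,0,0.5,0],[1,0,0,0,0],[1,0,0,0,0]]' 40;python3 -m handwheel '[[1,0,0,0.4,0],[1,0,0,0.4,0],[1,0,0,0.4,0],[1,0,0,0,0]]' 30; python3 - <<'E'
from rig import env; import cv2,numpy as np
p,d=env.camera("side"); cv2.imwrite("pics/s2.png",cv2.resize(p[200:400,130:330],None,fx=3,fy=3)[:,:,::-1])
E
```

```text
time: 8.03
tcp_pos: [0.519, 0.2223, 0.1456]
eef_rot: [0.978, 0.21, 0.0, -0.0]
wrist_force: [-0.1, -0.0, -2.0]
opening: 0.0298
finger_force: 40.0
time: 8.37
tcp_pos: [0.5188, 0.2227, 0.1327]
eef_rot: [0.978, 0.211, 0.0, -0.0]
wrist_force: [0.5, 0.3, 1.7]
opening: 0.0296
finger_force: 30.0
```

View pics/s2.png

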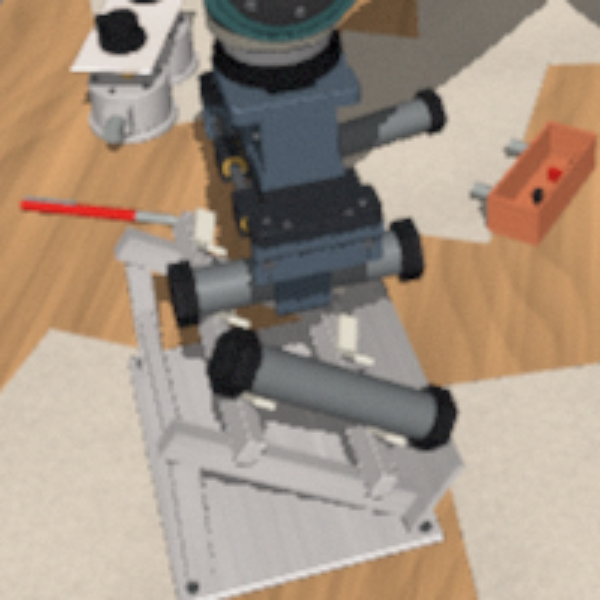

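The crop shows the tube aligned over the centre place and still level at about (300,280). Its uphill part is touching the upper rest near (235,320), and the wrist force has gone from −2 to +1.7 N. I keep lowering so it pivots in the pads.

```bash
python3 -m handwheel '[[1,0,0,0.4,0],[1,0,0,0.4,0],[1,0,0,0.4,0],[1,0,0,0,0]]' 25; python3 -m handwheel '[[1,0,0,0.4,0],[1,0,0,0.4,0],[1,0,0,0,0]]' 25; python3 -m handwheel '[[1,0,0,0.4,0],[1,0,0,0.3,0],[1,0,0,0,0]]' 25;python3 - <<'E'
from rig import env; import cv2,numpy as np
p,d=env.camera("side"); cv2.imwrite("pics/s3.png",cv2.resize(p[200:400,130:330],None,fx=3,fy=3)[:,:,::-1])
E
```

```text
time: 8.75
tcp_pos: [0.5182, 0.2226, 0.1201]
eef_rot: [0.978, 0.211, -0.0, -0.0]
wrist_force: [-2.5, 2.1, 2.3]
opening: 0.0298
finger_force: 25.0
time: 9.0
tcp_pos: [0.5186, 0.2227, 0.1123]
eef_rot: [0.978, 0.211, -0.0, -0.0]
wrist_force: [-2.6, 1.7, 1.6]
opening: 0.0297
finger_force: 25.0
time: 9.25
tcp_pos: [0.5188, 0.2227, 0.1056]
eef_rot: [0.978, 0.211, 0.0, -0.0]
wrist_force: [0.0, 2.4, 1.8]
opening: 0.0297
finger_force: 25.0
```

View pics/s3.png

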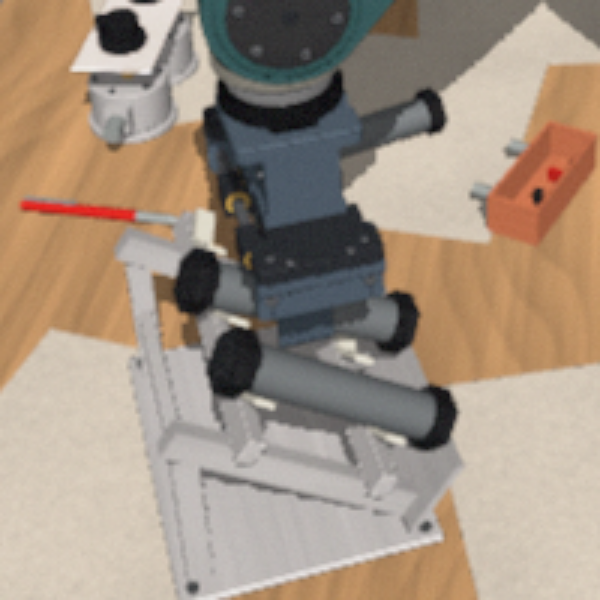

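The tube is pivoting with the slope; it runs from (200,280) to (400,320), nearly parallel to the stored one. A few more millimetres to go.

```bash
python3 -m handwheel '[[1,0,0,0.2,0],[1,0,0,0,0]]' 20; python3 -m handwheel '[[1,0,0,0.2,0],[1,0,0,0,0]]' 20; python3 -m handwheel '[[1,0,0,0.15,0],[1,0,0,0,0]]' 15; python3 - <<'E'
from rig import env; import numpy as np
from loc import *
p,d=env.camera("side"); m=env.camera_model("side"); P=cloud("side",d,m['K'],m['T'])
print(env.get_obs()['wrist_force'])
print(fit(P,d,(196,293),(263,307),.06)); print(fit(P,d,(208,321),(276,340),.06))
E
```

```text
time: 9.47
tcp_pos: [0.5187, 0.2226, 0.1038]
eef_rot: [0.978, 0.211, 0.0, 0.0]
wrist_force: [-0.4, 2.7, 1.7]
opening: 0.0299
finger_force: 20.0
time: 9.63
tcp_pos: [0.5186, 0.2226, 0.1017]
eef_rot: [0.978, 0.211, -0.0, 0.0]
wrist_force: [-0.6, 1.9, 2.9]
opening: 0.0295
finger_force: 20.0
time: 9.8
tcp_pos: [0.5184, 0.2225, 0.1001]
eef_rot: [0.978, 0.211, -0.0, 0.0]
wrist_force: [-0.8, 2.4, 1.5]
opening: 0.0296
finger_force: 15.0
[-0.8689863   1.24721238  0.81753749]
(array([0.51585128, 0.22593705, 0.11212794]), array([-0.75835646, -0.41327061, -0.50408618]), np.float64(0.16872356027554294), np.float64(0.003828838532481358), 555)
(array([0.48307953, 0.2897427 , 0.11261559]), array([-0.74646092, -0.33374075, -0.57568499]), np.float64(0.1617425181645749), np.float64(0.0013318935538464412), 971)
```

```bash
python3 -m handwheel '[[1,0,0,0.1,0],[1,0,0,0.1,0],[1,0,0,0,0]]' 8; python3 -m handwheel '[[1,0,0,0,0],[1,0,0,0,0],[1,0,0,0,0]]' 3;  python3 -m handwheel '[[0.2,0,0,0,0],[0.1,0,0,0,0],[0,0,0,0,0],[0,0,0,0,0]]' 3; python3 -m handwheel '[[0,0,0,-0.5,0],[0,0,0,-1,0],[0,0,0,-2,0],[0,0,0,-3,0],[0,0,0,-3,0],[0,0,0,-3,0],[-1,0,0,0,0]]'; python3 - <<'E'
from rig import env; import cv2,numpy as np
p,d=env.camera("side"); m=env.camera_model("side"); cv2.imwrite("pics/s4.png",cv2.resize(p[200:400,130:330],None,fx=3,fy=3)[:,:,::-1])
from loc import *
P=cloud("side",d,m['K'],m['T'])
print(fit(P,d,(196,293),(263,307),.06)); print(fit(P,d,(208,321),(276,340),.06))
E
python3 go.py .5405 -.1165 .1 35.6;python3 go.py .5405 -.1165 .1 -144.4
```

```text
time: 10.1
tcp_pos: [0.5186, 0.2229, 0.0986]
eef_rot: [0.978, 0.211, -0.0, -0.0]
wrist_force: [-2.5, 5.1, 5.6]
opening: 0.0299
finger_force: 8.0
time: 10.35
tcp_pos: [0.5186, 0.2229, 0.0986]
eef_rot: [0.978, 0.211, 0.0, -0.0]
wrist_force: [-2.3, 4.7, 5.8]
opening: 0.0299
finger_force: 3.0
time: 10.68
tcp_pos: [0.5184, 0.2224, 0.0982]
eef_rot: [0.978, 0.211, -0.0, 0.0]
wrist_force: [-0.3, -0.2, 0.1]
opening: 0.0456
finger_force: 0.0
time: 11.27
tcp_pos: [0.5212, 0.2236, 0.2302]
eef_rot: [0.978, 0.211, 0.004, -0.001]
wrist_force: [0.1, -0.1, 1.1]
opening: 0.0498
finger_force: 0.0
(array([0.5150998 , 0.22185838, 0.11359438]), array([-0.74622605, -0.33579112, -0.57479648]), np.float64(0.16675893368109018), np.float64(0.001521014907000496), 874)
(array([0.48301803, 0.28963179, 0.11265043]), array([-0.74648003, -0.33296959, -0.5761066 ]), np.float64(0.16138267753173874), np.float64(0.0012527647061546642), 960)
t 11.32 tcp [0.5203 0.2232 0.2274] yaw 24.33 tilt 0.35 q6 1.51 turn -11.27 then shift cm [-18.13  28.8   12.74]
t 11.32 tcp [0.5203 0.2232 0.2274] yaw 24.33 tilt 0.35 q6 1.51 turn 168.73 then shift cm [ 18.13 -28.8   12.74]
```

View pics/s4.png

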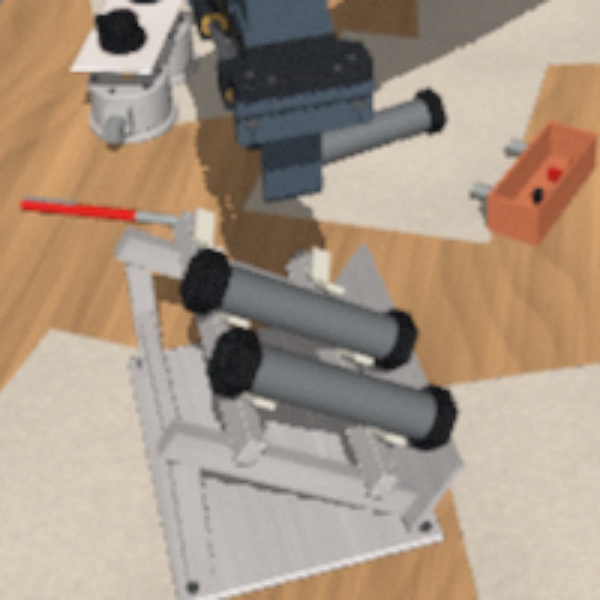

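The tube lies in both V rests parallel to the stored one, at (300,310), with a fitted slope of 35.1°. Now the second tube.

```bash
python3 -m handwheel '[[-1,0,0,0,-5.6],[-1,0,0,0,-5.7],[-1,-0.8,1.2,0,0],[-1,-1.5,2.4,0,0],[-1,-1.5,2.4,0,0],[-1,-1.5,2.4,0,0],[-1,-1.5,2.4,1,0],[-1,-1.5,2.4,1,0],[-1,-1.5,2.4,1.5,0],[-1,-1.5,2.4,1.5,0]]' 40;python3 -m handwheel '[[-1,-1.5,2.4,2,0],[-1,-1.5,2.4,2,0],[-1,-1.5,2.4,2,0],[-1,-1.5,2.4,1.7,0],[-1,-0.7,1.2,0,0],[-1,0,0,0,0],[-1,0,0,0,0],[-1,0,0,0,0]]' 40; python3 go.py .5405 -.1165 .003 35.6
```

```text
time: 12.15
tcp_pos: [0.531, 0.0085, 0.1728]
eef_rot: [0.952, 0.305, 0.0, 0.0]
wrist_force: [0.8, -0.1, 0.2]
opening: 0.091
finger_force: 0.0
time: 12.82
tcp_pos: [0.5402, -0.1158, 0.0972]
eef_rot: [0.952, 0.306, 0.0, 0.0]
wrist_force: [-0.0, 0.5, 0.3]
opening: 0.0911
finger_force: 0.0
t 12.82 tcp [ 0.5402 -0.1158  0.0972] yaw 35.59 tilt 0.04 q6 0.7 turn -0.01 then shift cm [-0.01  0.08  9.42]
```

```bash
python3 -m handwheel '[[-1,0,0.08,1,0],[-1,0,0,2,0],[-1,0,0,2,0],[-1,0,0,2,0],[-1,0,0,1.4,0],[-1,0,0,0.7,0],[-1,0,0,0.3,0],[-1,0,0,0,0],[-1,0,0,0,0]]' 40; python3 -m handwheel '[[1,0,0,0,0],[1,0,0,0,0],[1,0,0,0,0],[1,0,0,0,0],[1,0,0,0,0],[1,0,0,0,0],[1,0,0,0,0],[1,0,0,0,0],[1,0,0,0,0],[1,0,0,0,0]]' 40; python3 -m handwheel '[[1,0,0,0,0],[1,0,0,0,0],[1,0,0,0,0],[1,0,0,0,0]]' 40
```

```text
time: 13.57
tcp_pos: [0.541, -0.1168, 0.003]
eef_rot: [0.952, 0.306, 0.0, 0.0]
wrist_force: [-0.2, -0.2, 0.4]
opening: 0.0909
finger_force: 0.0
time: 14.4
tcp_pos: [0.5404, -0.1169, 0.0024]
eef_rot: [0.952, 0.306, -0.0, -0.0]
wrist_force: [-0.8, 1.4, 0.5]
opening: 0.0294
finger_force: 40.0
time: 14.73
tcp_pos: [0.5404, -0.1169, 0.0024]
eef_rot: [0.952, 0.306, -0.0, -0.0]
wrist_force: [-1.4, 0.7, 0.5]
opening: 0.0292
finger_force: 40.0
```

```bash
python3 -m handwheel '[[1,0,0,-0.5,0],[1,0,0,-1.5,0],[1,0,0,-2,0],[1,0,0,-2,0],[1,0,0,-2,0],[1,0,0,-2,0],[1,0,0,0,0],[1,0,0,0,0]]' 40; python3 w.py; python3 go.py .5487 .1547 .215 24.3;python3 go.py .5487 .1547 .215 204.3
```

```text
time: 15.4
tcp_pos: [0.541, -0.1171, 0.1032]
eef_rot: [0.952, 0.306, 0.001, 0.001]
wrist_force: [0.2, 0.5, -1.9]
opening: 0.0297
finger_force: 40.0
t 16.6 tcp [ 0.5406 -0.117   0.1025] op 0.029709445923415803 ff 39.99669357435778 F [-0.11  0.11 -2.27] T [ 0.0222 -0.0654 -0.003 ] sd [0.0263 0.0241 0.0315] T in tool [-0.02    0.0661  0.003 ]
t 16.6 tcp [ 0.5406 -0.117   0.1025] yaw 35.63 tilt 0.0 q6 0.69 turn 11.33 then shift cm [ 11.92 -24.42 -11.25]
t 16.6 tcp [ 0.5406 -0.117   0.1025] yaw 35.63 tilt 0.0 q6 0.69 turn -168.67 then shift cm [-11.92  24.42 -11.25]
```

Torque about tool y is +0.066 N m, so the heavy end is again on the −x (downhill) side and no half turn is needed. When it touches the upper rest I will check the torque's sign convention.

```bash
python3 -m handwheel '[[1,0,0,-1,5.7],[1,0,0,-1.5,5.6],[1,0,0,-2,0],[1,0.5,-1.1,-2,0],[1,0.9,-1.8,-2,0],[1,1.2,-2.5,-1.5,0],[1,1.2,-2.5,-1.2,0],[1,1.2,-2.5,0,0],[1,1.2,-2.5,0,0],[1,1.2,-2.5,0,0]]' 40;python3 -m handwheel '[[1,1.2,-2.5,0,0],[1,1.2,-2.5,0,0],[1,1.2,-2.5,0,0],[1,1.2,-2,0,0],[1,0.9,-1,0,0],[1,0,0,0,0],[1,0,0,0,0],[1,0,0,0,0]]' 40; python3 go.py .5487 .1547 .145 24.3
```

```text
time: 17.43
tcp_pos: [0.5444, 0.0552, 0.2148]
eef_rot: [0.978, 0.211, 0.0, 0.0]
wrist_force: [0.2, 0.6, -2.1]
opening: 0.0295
finger_force: 40.0
time: 18.1
tcp_pos: [0.5531, 0.1722, 0.2142]
eef_rot: [0.978, 0.211, -0.0, 0.0]
wrist_force: [0.6, -0.3, -1.7]
opening: 0.0296
finger_force: 40.0
t 18.1 tcp [0.5531 0.1722 0.2142] yaw 24.31 tilt 0.03 q6 1.41 turn 0.01 then shift cm [-1.12  1.41  6.92]
```

```bash
python3 -m handwheel '[[1,-0.6,0.7,0,0],[1,-0.52,0.71,0,0],[1,0,0,1.5,0],[1,0,0,2,0],[1,0,0,2,0],[1,0,0,1,0],[1,0,0,0.45,0],[1,0,0,0,0],[1,0,0,0,0]]' 40; python3 go.py .5487 .1547 .133 24.3; python3 -m handwheel '[[1,0,0,0.4,0],[1,0,0,0.4,0],[1,0,0,0.4,0],[1,0,0,0,0],[1,0,0,0,0]]' 30; sed -i 's/range(24)/range(10)/' w.py; python3 w.py; python3 go.py .5487 .1547 .1 24.3
```

```text
time: 18.85
tcp_pos: [0.5492, 0.1553, 0.1456]
eef_rot: [0.978, 0.211, 0.0, 0.0]
wrist_force: [0.1, 0.3, -1.5]
opening: 0.0294
finger_force: 40.0
t 18.85 tcp [0.5492 0.1553 0.1456] yaw 24.31 tilt 0.03 q6 1.38 turn 0.01 then shift cm [-0.07  0.03  1.26]
time: 19.27
tcp_pos: [0.549, 0.1557, 0.133]
eef_rot: [0.978, 0.211, 0.0, -0.0]
wrist_force: [0.4, 0.7, -1.4]
opening: 0.0299
finger_force: 30.0
t 19.7667 tcp [0.5489 0.1556 0.133 ] op 0.029586270634335776 ff 29.998483832459897 F [ 0.43  0.08 -0.97] T [ 0.0814 -0.2054  0.0074] sd [0.0295 0.037  0.0336] T in tool [-0.0104  0.2207 -0.0074]
t 19.77 tcp [0.5489 0.1556 0.133 ] yaw 24.33 tilt 0.01 q6 1.38 turn 0.03 then shift cm [-0.05  0.07  3.3 ]
```

```bash
python3 -m handwheel '[[1,0,0,0.4,0],[1,0,0,0.4,0],[1,0,0,0.4,0],[1,0,0,0.4,0],[1,0,0,0.4,0],[1,0,0,0.2,0],[1,0,0,0,0],[1,0,0,0,0]]' 25; python3 - <<'E'
from rig import env; import cv2,numpy as np
p,d=env.camera("side"); np.savez("a.npz",p=p)
E
python3 -m handwheel '[[1,0,0,0,0],[1,0,0,0,0],[1,0,0,0,0],[1,0,0,0,0]]' 10
python3 - <<'E'
from rig import env; import cv2,numpy as np
p,d=env.camera("side"); q=np.load("a.npz")['p']
f=lambda p:cv2.resize(p[240:360,150:290],None,fx=2.8,fy=2.8,interpolation=cv2.INTER_CUBIC)[:,:,::-1]
cv2.imwrite("pics/s5.png",np.hstack([f(q),f(p)]))
E
```

```text
time: 20.43
tcp_pos: [0.5488, 0.1555, 0.1107]
eef_rot: [0.978, 0.211, -0.0, -0.0]
wrist_force: [1.5, -1.2, -1.4]
opening: 0.0294
finger_force: 25.0
time: 20.82
tcp_pos: [0.5487, 0.1556, 0.1109]
eef_rot: [0.978, 0.211, -0.0, -0.0]
wrist_force: [0.0, -0.5, -2.2]
opening: 0.0298
finger_force: 10.0
```

View pics/s5.png

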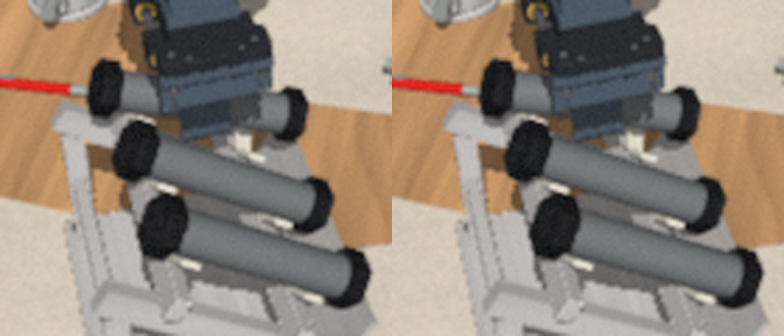

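Both crops show the tube (from (105,88) to (290,115)) part-way down. Loosening to 10 N unloaded the upper rest (Fz −1.4 to −2.2 N), which fits the heavy end being downhill. I loosen a little more to confirm.

```bash
cat > sl.py <<'E'
from rig import env; import numpy as np
from loc import *
for n in("side",):
    p,d=env.camera(n); m=env.camera_model(n); P=cloud(n,d,m['K'],m['T'])
    # dark cap centroids near place0
    c=np.array([.5487,.1547,.12]); y=np.array([-.4115,.911,0]); x=np.array([.911,.4115,0])
    r=P-c; M=(d>0)&(abs(r@y)<.03)&(P[:,:,2]>.05)&(p.max(2)<45)
    for s in(1,-1):
        Q=r[M&(s*(r@x)>.035)&(s*(r@x)<.1)]; print(n,s,"x",np.median(Q@x).round(4),"z",(np.median(Q[:,2])+.12).round(4),len(Q))
E
python3 sl.py; python3 -m handwheel '[[1,0,0,0,0],[1,0,0,0,0],[1,0,0,0,0],[1,0,0,0,0],[1,0,0,0,0]]' 5; python3 sl.py
```

```text
side 1 x 0.0657 z 0.1665 204
side -1 x -0.0686 z 0.1099 114
time: 21.33
tcp_pos: [0.5488, 0.1556, 0.1109]
eef_rot: [0.978, 0.211, -0.0, -0.0]
wrist_force: [-0.4, 0.0, -1.8]
opening: 0.0301
finger_force: 5.0
side 1 x 0.0655 z 0.1673 208
side -1 x -0.0689 z 0.1082 104
```

```bash
python3 w.py; python3 -m handwheel '[[1,0,0,0,0],[1,0,0,0,0],[1,0,0,0,0],[1,0,0,0,0],[1,0,0,0,0]]' 3; python3 sl.py; python3 w.py
```

```text
t 21.8833 tcp [0.5488 0.1555 0.1109] op 0.02997963305899408 ff 4.999684073991375 F [-0.08 -0.07 -1.96] T [ 0.0256 -0.044   0.0036] sd [0.0352 0.0209 0.0219] T in tool [ 0.0052  0.0506 -0.0036]
time: 22.3
tcp_pos: [0.5487, 0.1555, 0.1109]
eef_rot: [0.978, 0.211, -0.0, 0.0]
wrist_force: [-1.0, -0.6, -0.8]
opening: 0.03
finger_force: 3.0
side 1 x 0.0527 z 0.1819 237
side -1 x -0.0584 z 0.0859 95
t 22.85 tcp [0.5488 0.1555 0.1109] op 0.030191838267012456 ff 3.0000294285127893 F [-0.86 -0.51 -0.98] T [-0.1113  0.1724  0.0084] sd [0.0307 0.0301 0.0235] T in tool [-0.0304 -0.2029 -0.0084]
```

Confirmed: at 3 N the downhill end swung down onto the lower rest, so the heavy end is downhill. The first tube's torque had the same sign. Now I seat this one and release it.

```bash
python3 -m handwheel '[[1,0,0,0.3,0],[1,0,0,0.3,0],[1,0,0,0.3,0],[1,0,0,0,0],[1,0,0,0,0]]' 4; python3 -m handwheel '[[1,0,0,0.2,0],[1,0,0,0.1,0],[1,0,0,0,0],[1,0,0,0,0]]' 3; python3 sl.py;  python3 -m handwheel '[[0.2,0,0,0,0],[0.1,0,0,0,0],[0,0,0,0,0],[0,0,0,0,0]]' 3; python3 -m handwheel '[[0,0,0,-0.5,0],[0,0,0,-1,0],[0,0,0,-2,0],[0,0,0,-3,0],[0,0,0,-3,0],[0,0,0,-3,0],[0,0,0,-3,0],[0,0,0,-3,0],[0,0,0,0,0],[0,0,0,0,0]]'; python3 - <<'E'
from rig import env; import cv2,numpy as np
p,d=env.camera("side"); m=env.camera_model("side"); cv2.imwrite("pics/s6.png",cv2.resize(p[200:400,130:330],None,fx=3,fy=3)[:,:,::-1])
from loc import *
P=cloud("side",d,m['K'],m['T'])
for a,b in (((187,276),(252,290)),((196,293),(263,307)),((208,321),(276,340))): print(fit(P,d,a,b,.06))
E
python3 sl.py
```

```text
time: 23.27
tcp_pos: [0.5486, 0.1555, 0.1016]
eef_rot: [0.978, 0.211, -0.0, -0.0]
wrist_force: [-0.0, 0.5, -2.4]
opening: 0.03
finger_force: 4.0
time: 23.6
tcp_pos: [0.5489, 0.1555, 0.0989]
eef_rot: [0.978, 0.211, 0.0, -0.0]
wrist_force: [1.5, -0.9, 0.6]
opening: 0.03
finger_force: 3.0
side 1 x 0.0579 z 0.1664 237
side -1 x -0.064 z 0.0822 103
time: 23.98
tcp_pos: [0.5486, 0.1556, 0.0988]
eef_rot: [0.978, 0.211, -0.0, -0.0]
wrist_force: [-0.8, -0.4, 0.1]
opening: 0.0454
finger_force: 0.0
time: 24.82
tcp_pos: [0.5495, 0.1557, 0.2865]
eef_rot: [0.978, 0.211, 0.002, -0.0]
wrist_force: [-0.0, 0.3, -1.0]
opening: 0.0458
finger_force: 0.0
(array([0.54618445, 0.1535868 , 0.11392392]), array([-0.74473579, -0.33829504, -0.57526088]), np.float64(0.16701258095419969), np.float64(0.00150747017997975), 770)
(array([0.51523799, 0.22193714, 0.11379629]), array([-0.74488079, -0.33609261, -0.57636306]), np.float64(0.16612662468563408), np.float64(0.001427158181380951), 865)
(array([0.48306901, 0.28971449, 0.11283857]), array([-0.74566265, -0.33633189, -0.57521132]), np.float64(0.1611646736117323), np.float64(0.0012876503994795514), 963)
side 1 x 0.0575 z 0.1653 226
side -1 x -0.065 z 0.0824 108
```

View pics/s6.png

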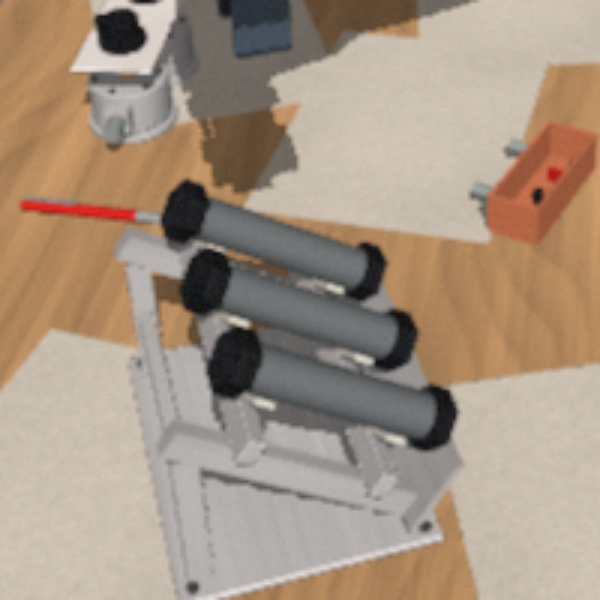

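All three tubes lie parallel in the rack at (275,240), (300,310) and (335,390). The fitted slopes are about 35.1°, spaced 75 mm apart at equal height, and the gripper is clear.

```bash
python3 -c "
from rig import env
print(env.sign_off())"
```

```text
the job is handed in; nothing more can be done
None
```

Both tubes are stored in places 1 and 0 of the rack, resting in both V rests at about 35° and released; I judged heavy end down from wrist torque (for the second also by letting it swing in a loose grip), and the job is handed in, but sign-off returned no verdict.

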